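# Clip the proof carriers to the camera stage, shoot them and put them back

### The job

Lift the case's lid open until it rests on its stop, lay every proof carrier found inside flat within a white outline of its own on the black clip stage, and swing each one's spring clip right round onto its edge. With all of them clipped, press the camera's release button fully down, then swing the clips clear again while the carriers are still on the stage. Then put every carrier back flat in a compartment of the case, leaving all three clips swung clear, the lid open and the other things on the table where they were.

Things in the scene. Friction and masses are not known exactly. Their poses are not given: they have to be found in the camera images.
- carrier0_mid (a point): Proof carrier (2 or 3 present, all alike; None if absent), at first flat in a compartment of the case: metal plate 120 (x) x 60 (y) x 8 mm, 0.4 kg, paper proofs on it and in the middle an upright grip bar 40 long (x), 14 thick (y), rising 30 mm above the plate. Total height 38 mm; the point is its centre, 19 mm above the underside; z up. The same either way round.
- station0 (a point): Centre of station 0 of the black clip stage, on its top face, 12 mm above the table: a white outline 132 (x) x 71 (y) mm; stations are 86 mm apart along y. x points to the clip, whose pivot screw is 88 mm from this point along x.
- clip0 (a joint): Angle (rad) of station 0's spring clip about its upright pivot screw. 0 (a stop): leaf along the station's -x, rubber foot on the carrier's edge. Grows as it swings to the station's +y, stop at 1.65; above 1.0 clear of its outline, above 1.3 also of the next. Stays where left (0.04 N m friction). The foot, 56 mm from the pivot, is sprung down with under 1 N and rides up over the edge by itself.
- clip0_post (a point): Middle of clip 0's upright round metal finger post, 14 mm diameter, 32 mm high, on the 14 mm wide leaf, 42 mm from the pivot; the point is half-way up it, 30.5 mm above the stage's top face. Pinch it from above, or push it, to swing the clip.
- carrier1_mid (a point): Proof carrier (2 or 3 present, all alike; None if absent), at first flat in a compartment of the case: metal plate 120 (x) x 60 (y) x 8 mm, 0.4 kg, paper proofs on it and in the middle an upright grip bar 40 long (x), 14 thick (y), rising 30 mm above the plate. Total height 38 mm; the point is its centre, 19 mm above the underside; z up. The same either way round.
- station1 (a point): Centre of station 1 of the black clip stage, on its top face, 12 mm above the table: a white outline 132 (x) x 71 (y) mm; stations are 86 mm apart along y. x points to the clip, whose pivot screw is 88 mm from this point along x.
- clip1 (a joint): Angle (rad) of station 1's spring clip about its upright pivot screw. 0 (a stop): leaf along the station's -x, rubber foot on the carrier's edge. Grows as it swings to the station's +y, stop at 1.65; above 1.0 clear of its outline, above 1.3 also of the next. Stays where left (0.04 N m friction). The foot, 56 mm from the pivot, is sprung down with under 1 N and rides up over the edge by itself.
- clip1_post (a point): Middle of clip 1's upright round metal finger post, 14 mm diameter, 32 mm high, on the 14 mm wide leaf, 42 mm from the pivot; the point is half-way up it, 30.5 mm above the stage's top face. Pinch it from above, or push it, to swing the clip.
- carrier2_mid (a point): Proof carrier (2 or 3 present, all alike; None if absent), at first flat in a compartment of the case: metal plate 120 (x) x 60 (y) x 8 mm, 0.4 kg, paper proofs on it and in the middle an upright grip bar 40 long (x), 14 thick (y), rising 30 mm above the plate. Total height 38 mm; the point is its centre, 19 mm above the underside; z up. The same either way round.
- station2 (a point): Centre of station 2 of the black clip stage, on its top face, 12 mm above the table: a white outline 132 (x) x 71 (y) mm; stations are 86 mm apart along y. x points to the clip, whose pivot screw is 88 mm from this point along x.
- clip2 (a joint): Angle (rad) of station 2's spring clip about its upright pivot screw. 0 (a stop): leaf along the station's -x, rubber foot on the carrier's edge. Grows as it swings to the station's +y, stop at 1.65; above 1.0 clear of its outline, above 1.3 also of the next. Stays where left (0.04 N m friction). The foot, 56 mm from the pivot, is sprung down with under 1 N and rides up over the edge by itself.
- clip2_post (a point): Middle of clip 2's upright round metal finger post, 14 mm diameter, 32 mm high, on the 14 mm wide leaf, 42 mm from the pivot; the point is half-way up it, 30.5 mm above the stage's top face. Pinch it from above, or push it, to swing the clip.
- slot1 (a point): Centre of the floor of the case's middle compartment, 5 mm above the table. x points to the lid's hinge, y across the compartments (the others lie 75.5 mm to +y and -y). Grey case 146 x 236 x 52 mm, walls 5; compartments 136 x 74 mm, ribs between them 10 mm high. The hinge line, parallel to y, is 73 mm away along x and 47.5 mm above this point.
- lid (a joint): Angle of the case's flat grey lid, rad: 0 shut, grows as it opens, 1.85 = resting on its stop, leaning back, its top 195 mm above the table. It falls shut if let go below about 1.5 and falls open beyond. 0.3 kg.
- lid_handle (a point): Middle of the lid's steel bar handle: round bar 11 mm thick, 100 mm long, parallel to the hinge, held 35 mm above the lid by a leg near each end, 12 mm from its free edge. With the lid shut it is 134 mm from the hinge line along -x and 41 mm above it. Axes turn with the lid; y along the bar.
- release (a joint): Travel of the camera's release button, m: 0 up, 0.006 fully down (takes about 5 N); more than 0.004 counts; springs back up.
- release_top (a point): Centre of the top of the release button: a grey push button of 36 mm diameter in a low black housing 52 mm wide on the table between stage and case; its top is 22 mm above the table.
- glue: Bystander, not to be disturbed: a small capped glue jar, 40 mm wide, 75 mm high. Its origin is at its underside.
- tape: Bystander, not to be disturbed: a roll of brown tape, 90 mm across, 24 mm high. Its origin is at its underside.
- driver: Bystander, not to be disturbed: a screwdriver, 170 mm long, lying on the table.
- knife: Bystander, not to be disturbed: a red utility knife, 140 mm long. Its origin is at its underside.
- gluebox: Bystander, not to be disturbed: a small cardboard box, 90 x 60 x 50 mm. Its origin is at its underside.
Things that resemble listed ones, but are neither listed nor needed, are in the scene too. Of the things shaped like the part that bears release, the black one is meant.

How it is judged (in metres and radians):
On the way, in this order (a step that is already met when the one before it is completed fails the run):
1. the case's lid is open and rests on its stop (value of joint lid above 1.7 rad), for 0.3 s.
2. every carrier present lies within an outline of the stage with that station's clip on it (((x of carrier0_mid in the frame of station0 between -0.014 and 0.014 m and y of carrier0_mid in the frame of station0 between -0.012 and 0.012 m and z of carrier0_mid in the frame of station0 between 0.013 and 0.026 m and angle between the x axis of carrier0_mid and the x axis of station0, either way round below 0.15 rad and angle between carrier0_mid's own z axis and vertical below 0.15 rad and value of joint clip0 below 0.2 rad) or (x of carrier0_mid in the frame of station1 between -0.014 and 0.014 m and y of carrier0_mid in the frame of station1 between -0.012 and 0.012 m and z of carrier0_mid in the frame of station1 between 0.013 and 0.026 m and angle between the x axis of carrier0_mid and the x axis of station1, either way round below 0.15 rad and angle between carrier0_mid's own z axis and vertical below 0.15 rad and value of joint clip1 below 0.2 rad) or (x of carrier0_mid in the frame of station2 between -0.014 and 0.014 m and y of carrier0_mid in the frame of station2 between -0.012 and 0.012 m and z of carrier0_mid in the frame of station2 between 0.013 and 0.026 m and angle between the x axis of carrier0_mid and the x axis of station2, either way round below 0.15 rad and angle between carrier0_mid's own z axis and vertical below 0.15 rad and value of joint clip2 below 0.2 rad)) and ((x of carrier1_mid in the frame of station0 between -0.014 and 0.014 m and y of carrier1_mid in the frame of station0 between -0.012 and 0.012 m and z of carrier1_mid in the frame of station0 between 0.013 and 0.026 m and angle between the x axis of carrier1_mid and the x axis of station0, either way round below 0.15 rad and angle between carrier1_mid's own z axis and vertical below 0.15 rad and value of joint clip0 below 0.2 rad) or (x of carrier1_mid in the frame of station1 between -0.014 and 0.014 m and y of carrier1_mid in the frame of station1 between -0.012 and 0.012 m and z of carrier1_mid in the frame of station1 between 0.013 and 0.026 m and angle between the x axis of carrier1_mid and the x axis of station1, either way round below 0.15 rad and angle between carrier1_mid's own z axis and vertical below 0.15 rad and value of joint clip1 below 0.2 rad) or (x of carrier1_mid in the frame of station2 between -0.014 and 0.014 m and y of carrier1_mid in the frame of station2 between -0.012 and 0.012 m and z of carrier1_mid in the frame of station2 between 0.013 and 0.026 m and angle between the x axis of carrier1_mid and the x axis of station2, either way round below 0.15 rad and angle between carrier1_mid's own z axis and vertical below 0.15 rad and value of joint clip2 below 0.2 rad)) and ((x of carrier2_mid in the frame of station0 between -0.014 and 0.014 m and y of carrier2_mid in the frame of station0 between -0.012 and 0.012 m and z of carrier2_mid in the frame of station0 between 0.013 and 0.026 m and angle between the x axis of carrier2_mid and the x axis of station0, either way round below 0.15 rad and angle between carrier2_mid's own z axis and vertical below 0.15 rad and value of joint clip0 below 0.2 rad) or (x of carrier2_mid in the frame of station1 between -0.014 and 0.014 m and y of carrier2_mid in the frame of station1 between -0.012 and 0.012 m and z of carrier2_mid in the frame of station1 between 0.013 and 0.026 m and angle between the x axis of carrier2_mid and the x axis of station1, either way round below 0.15 rad and angle between carrier2_mid's own z axis and vertical below 0.15 rad and value of joint clip1 below 0.2 rad) or (x of carrier2_mid in the frame of station2 between -0.014 and 0.014 m and y of carrier2_mid in the frame of station2 between -0.012 and 0.012 m and z of carrier2_mid in the frame of station2 between 0.013 and 0.026 m and angle between the x axis of carrier2_mid and the x axis of station2, either way round below 0.15 rad and angle between carrier2_mid's own z axis and vertical below 0.15 rad and value of joint clip2 below 0.2 rad))), for 0.3 s.
3. the release button is pressed down while all carriers are clipped (all of step 2 and value of joint release above 0.004 m), for 0.04 s.
4. all three clips are swung clear while the carriers are on the stage (value of joint each of clip0, clip1, clip2 above 1 rad and x of carrier0_mid in the frame of station1 between -0.15 and 0.15 m and y of carrier0_mid in the frame of station1 between -0.17 and 0.17 m and z of each of carrier0_mid, carrier1_mid, carrier2_mid in the frame of station1 below 0.06 m and x of carrier1_mid in the frame of station1 between -0.15 and 0.15 m and y of carrier1_mid in the frame of station1 between -0.17 and 0.17 m and x of carrier2_mid in the frame of station1 between -0.15 and 0.15 m and y of carrier2_mid in the frame of station1 between -0.17 and 0.17 m), for 0.2 s.
At the end, for the whole second after the job is handed in: Every carrier present lies flat (within 0.12 rad) and at rest on the floor of a compartment of the case (within 20 mm along it), all three clips are swung at least 1.0 rad round, the lid is open beyond 1.7 rad, and the button is up (x of carrier0_mid in the frame of slot1 between -0.02 and 0.02 m and y of carrier0_mid in the frame of slot1 between -0.1 and 0.1 m and z of carrier0_mid in the frame of slot1 between 0.013 and 0.025 m and angle between each of carrier0_mid, carrier1_mid, carrier2_mid's own z axis and vertical below 0.12 rad and linear speed of each of carrier0, carrier1, carrier2 below 0.03 m/s and x of carrier1_mid in the frame of slot1 between -0.02 and 0.02 m and y of carrier1_mid in the frame of slot1 between -0.1 and 0.1 m and z of carrier1_mid in the frame of slot1 between 0.013 and 0.025 m and x of carrier2_mid in the frame of slot1 between -0.02 and 0.02 m and y of carrier2_mid in the frame of slot1 between -0.1 and 0.1 m and z of carrier2_mid in the frame of slot1 between 0.013 and 0.025 m and value of joint each of clip0, clip1, clip2 above 1 rad and value of joint lid above 1.7 rad and value of joint release below 0.002 m); the robot touches nothing.
It fails at once if a bystander is moved more than 30 mm (distance of any of glue, tape, driver, knife, gluebox from where it was at the start of the episode above 0.03 m).
Of carrier0, carrier1, carrier2 only 2 to 3 are there at a start; the rules pass over those that are not, and their reading is None.
At some moment in a run one of carrier0, carrier1, carrier2 may be knocked a few centimetres aside while the robot is not near it.
Once in a run the grip may slacken for a moment while it holds something.
It also fails if it takes over 210 s, if anything falls off the work surface, if the arm or the gripper's body presses on something with over 40 N, if the wrist force passes 120 N, or if a joint passes its speed limit or range.

### The arm

A 6-joint arm with a two-finger parallel gripper is mounted at the origin on the work surface. World frame = base frame: x ahead of the robot, y to its left, z up, the work surface at z = 0. Lengths are in mm, angles in rad, forces in N, time in s.
With the tool pointing down it reaches from about 300 to 825 mm from the base axis. Payload 5.4 kg.
Tool frame: the origin (TCP) lies at the very end of the fingers, on their centre line; the grasp point (between the pads) lies bot.grip_point_offset behind it (bot.grip_point_offset is the distance from the TCP to the grasp point, in mm); z points along the fingers, y is the direction in which the jaws open and shut (so a half turn about z gives the same grasp; the last joint's range is limited). The gripper opens to 92 mm and grips with 3 to 60 N. Pads are 20 mm wide; open, the fingers measure 128 mm over their backs; the gripper's body (75 mm by 189 mm) begins 69 mm behind the grasp point.
Start: joints at [-0.21, 0.158, 1.597, -0, 1.386, -0.21], TCP at [574.984, -0.018, 214.601] pointing down, gripper open.
Joint ranges: [-2.91, 2.91], [-0.94, 2.29], [0.18, 2.7], [-1.29, 4.43], [0.17, 2.64], [-3, 3]. Speed limits (rad/s): [2.57, 2.57, 3.14, 3.14, 3.14, 3.14].

### API

Orientations are given as [roll, pitch, yaw] about the fixed x, y, z axes, in that order (R = Rz(yaw) Ry(pitch) Rx(roll)).
In Python, from station import bot gives the robot as it stands.
- The arm moves only by the tool drive_tool, never from a script. Its argument "steps" is a list that holds one entry, the list of rows, each a list of 7 numbers: the shift along the tool's x, y, z in cm, then the turn, a rotation vector about the tool's x, y, z in degrees, then the opening in per cent of the stroke, from 0 (shut) to 100 (fully open). A call has 1 to 10 rows; each row shifts and turns the commanded pose from where the row before left it, along the tool's axes as they then stand; what a row does not reach is not made up. A row lasts 1/10 s, in which the tool goes at most 50 mm and 8.59 degrees, less where a joint would pass 70% of its speed; a pose out of reach is approached as far as the arm can. A call is refused whole if a number of a shift passes 5 or a number of a turn 8.59, either way. A call with a gripper value outside its range is refused whole. The fingers move at their own pace and stop on an object; the grip force is fixed at half the most. Time passes only in rows, so rows that do not move let the fingers close. It gives the time, the measured TCP pose, the force and the opening at its end, in the units of the state.
- bot.sense(): the state, without advancing time (a new reading comes with each control period).
- bot.grab_frame(name): name is "scene" or "side" or "wrist"; returns a dict with "pixels" (400x640x3 uint8, red, green, blue), "depth" (400x640 float32, mm along the optical axis (not along the pixel's ray), 0 where there is no reading), "fx", "fy", "cx", "cy" (pixels), "position" and "attitude" of the camera in the world. Camera axes: x right, y down, z forward; pixel columns grow to the right and rows downward; lengths in mm; the calibration is good to about 2 mm. A picture is of the moment at which its call begins.
- bot.finish_job(): hands the job in, once; it reports no verdict.
The state is a dict: "clock": time; "q": joint angles; "qvel": joint speeds; "effort": joint torques, N m; "tool_pos": TCP position; "tcp_rot": TCP orientation; "wrist_force": force on the tool from outside, world axes, zero at the start; "torque": the same for the moment, N m; "finger_gap": opening from 0.0 (shut) to 1.0 (fully open).
Only numpy, scipy, OpenCV 4.12 (cv2) and the standard library are available. Lean on these libraries where they do the work, as an engineer would, in place of code of your own. Each camera call takes 0.05 s, during which the arm holds its last target. There are 200 camera calls.

## Working session

There is one attempt and no reset: what is moved stays moved. The work goes in short steps, Python scripts to look and compute and a tool call to move; the robot and the scene stay as the last step left them, time stands still between calls to the robot, and variables do not carry over. Pictures are saved under pics/ and viewed, about 12 in all and at most 16, crops included, and the job is handed in when it is done.

Besides the shell and the picture viewer there is one more tool, called after "Request:" as a command line: name --argument value ..., lists and objects as JSON in quotes. drive_tool: Moves the arm, as the interface text tells. Its arguments: {"type":"object","properties":{"steps":{"type":"array","items":{"type":"array","items":{"type":"array","items":{"type":"number"}}}}},"required":["steps"]}

```bash
ls; mkdir -p pics
python3 - <<'E'
from station import bot
import cv2,numpy as np
print(bot.sense(), bot.grip_point_offset)
for n in ["scene","side"]:
    f=bot.grab_frame(n)
    cv2.imwrite(f"pics/{n}0.png",f["pixels"][:,:,::-1]); np.savez(f"pics/{n}0.npz",**f)
    print(n,f["fx"],f["fy"],f["cx"],f["cy"],f["position"],f["attitude"])
E
```

```text
pics
{'clock': 0.0, 'q': array([-2.10067987e-01,  1.59039715e-01,  1.59821405e+00, -4.85740662e-06,
        1.38619778e+00, -2.10120464e-01]), 'qvel': array([-3.41968260e-05,  1.23113282e-03, -1.52474847e-04, -1.29471143e-03,
        1.30575189e-03,  7.85725018e-04]), 'effort': array([ 4.79022274e-04, -3.85570908e+01, -3.22103977e+01,  7.00944406e-02,
        3.78346047e-02, -1.56143192e-04]), 'tool_pos': array([5.74379419e+02, 1.28007899e-01, 2.13633272e+02]), 'tcp_rot': array([-3.13977364e+00, -3.83056393e-04,  1.57084935e+00]), 'wrist_force': array([ 0.11203867,  0.36455804, -0.91872794]), 'torque': array([0.00528028, 0.03173313, 0.0007459 ]), 'finger_gap': 0.9995992288751879} 18.700000000000003
scene 410.4862305977055 410.4862305977055 313.7048143442467 202.7969259861929 [1143.65828336  616.65590849  827.4648934 ] [-2.27400965 -0.01335448  2.35117695]
side 481.4902229601254 481.4902229601254 322.77570543915294 198.3604014218979 [  355.12488208 -1157.13800211   759.36094244] [-2.08991502  0.0252529  -0.14623622]
```

View pics/scene0.png

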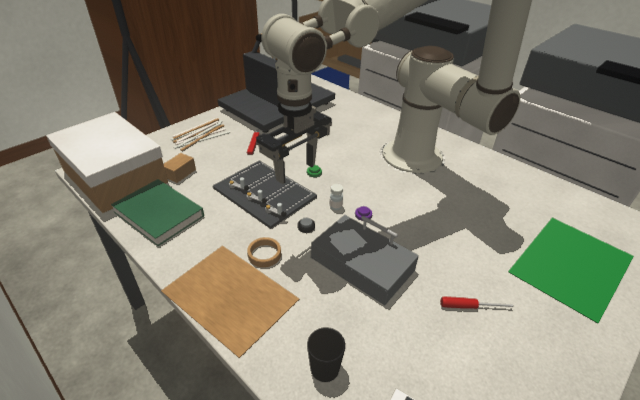

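View pics/side0.png

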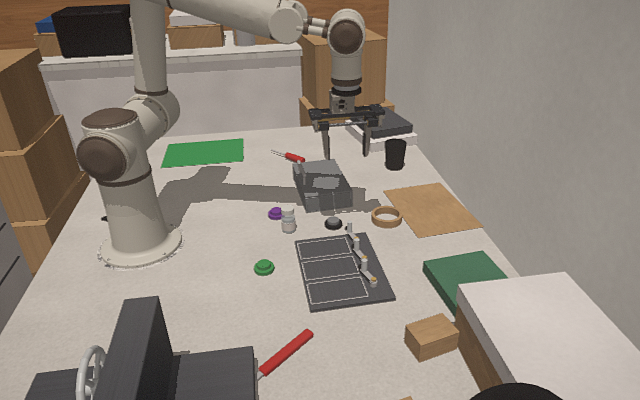

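The scene picture shows the case (365,255), the stage (265,192), the black button (307,225) and two lookalikes, green (314,170) and purple (364,213). The jar is at (337,195) and the tape at (264,251). In the side view the case is at (322,185), the stage at (343,270) and the black button at (333,222). I choose the black button and the grey case with the handle.

```bash
cat > h.py <<'E'
import numpy as np,cv2
from scipy.spatial.transform import Rotation as R
from station import bot
def grab(n,tag=None):
    f=bot.grab_frame(n)
    if tag: cv2.imwrite(f"pics/{tag}.png",f["pixels"][:,:,::-1]); np.savez(f"pics/{tag}.npz",**f)
    return f
def load(t): return dict(np.load(f"pics/{t}.npz"))
def cloud(f):
    d=f["depth"]; v,u=np.mgrid[:400,:640]
    p=np.stack([(u-f["cx"])/f["fx"]*d,(v-f["cy"])/f["fy"]*d,d],-1)
    return p@R.from_euler("xyz",f["attitude"]).as_matrix().T+f["position"]
def proj(f,P):
    q=(np.atleast_2d(P)-f["position"])@R.from_euler("xyz",f["attitude"]).as_matrix()
    return np.c_[q[:,0]/q[:,2]*f["fx"]+f["cx"],q[:,1]/q[:,2]*f["fy"]+f["cy"]]
def ortho(f,z,x0,x1,y0,y1,s=1.0):
    "rectify image on plane z; picture: up=+x, left=+y; s px per mm. px col=(y1-y)*s,row=(x1-x)*s"
    W,H=int((y1-y0)*s),int((x1-x0)*s)
    r,c=np.mgrid[:H,:W]; P=np.stack([x1-r/s,y1-c/s,np.full(r.shape,float(z))],-1).reshape(-1,3)
    m=proj(f,P).reshape(H,W,2).astype(np.float32)
    return cv2.remap(f["pixels"],m[...,0],m[...,1],cv2.INTER_CUBIC)[:,:,::-1]
def pt(f,u,v,z):
    "pixel to plane z"
    d=R.from_euler("xyz",f["attitude"]).as_matrix()@np.array([(u-f["cx"])/f["fx"],(v-f["cy"])/f["fy"],1])
    return f["position"]+d*(z-f["position"][2])/d[2]
E
python3 - <<'E'
from h import *
a=load("scene0");b=load("side0")
w=grab("wrist","wrist0"); print(w["position"],w["attitude"],w["fx"])
for n,f,pix in [("scene",a,[(307,222),(365,215),(340,187),(264,243),(250,185),(365,250)]),("side",b,[(333,219),(276,209),(288,210),(387,210),(330,260),(322,175),(263,264)])]:
    c=cloud(f)
    for u,v in pix: print(n,u,v,c[v,u].round(0))
# case lid points by height & region
for f in (a,b):
    c=cloud(f); m=(c[...,0]>450)&(c[...,0]<800)&(c[...,1]>0)&(c[...,1]<400)&(c[...,2]>40)&(c[...,2]<62)
    p=c[m][:,:2].astype(np.float32); print(len(p),np.median(c[m][:,2]),cv2.minAreaRect(p))
    m=(c[...,0]>380)&(c[...,0]<800)&(c[...,1]>0)&(c[...,1]<400)&(c[...,2]>82)&(c[...,2]<105)
    p=c[m][:,:2].astype(np.float32); print("handle",len(p),np.median(c[m][:,2]) if len(p) else 0,cv2.minAreaRect(p) if len(p) else 0)
i1=ortho(a,12,350,800,-350,350,.85);i2=ortho(b,12,350,800,-350,350,.85)
cv2.imwrite("pics/ort0.png",np.vstack([i1,i2])[:, :][:765])
E
```

```text
[574.4598363   84.44568698 385.55036318] [ 2.83771671e+00  6.48641150e-04 -7.45790765e-04] 359.38930106335886
scene 307 222 [537.   4.  24.]
scene 365 215 [385.  95.  14.]
scene 340 187 [400.   5.  77.]
scene 264 243 [670. -30.   9.]
scene 250 185 [ 538. -256.   14.]
scene 365 250 [530. 208.  58.]
side 333 219 [536.  -3.  23.]
side 276 209 [378.  88.  21.]
side 288 210 [409. -15.  75.]
side 387 210 [704.  32.  14.]
side 330 260 [ 499. -177.   12.]
side 322 175 [536. 211.  58.]
side 263 264 [ 329. -180.   24.]
4162 59.6139617378185 ((632.6608276367188, 218.37579345703125), (372.5984191894531, 244.83392333984375), 8.336479187011719)
handle 379 95.83827203085991 ((627.3447875976562, 274.0660400390625), (390.0943603515625, 102.78239440917969), 25.339487075805664)
1733 58.81276090869824 ((628.66455078125, 208.359375), (348.5596923828125, 246.24032592773438), 3.5467162132263184)
handle 126 95.07001836346518 ((627.37744140625, 269.59698486328125), (392.37200927734375, 98.50635528564453), 25.407583236694336)
```

View pics/ort0.png

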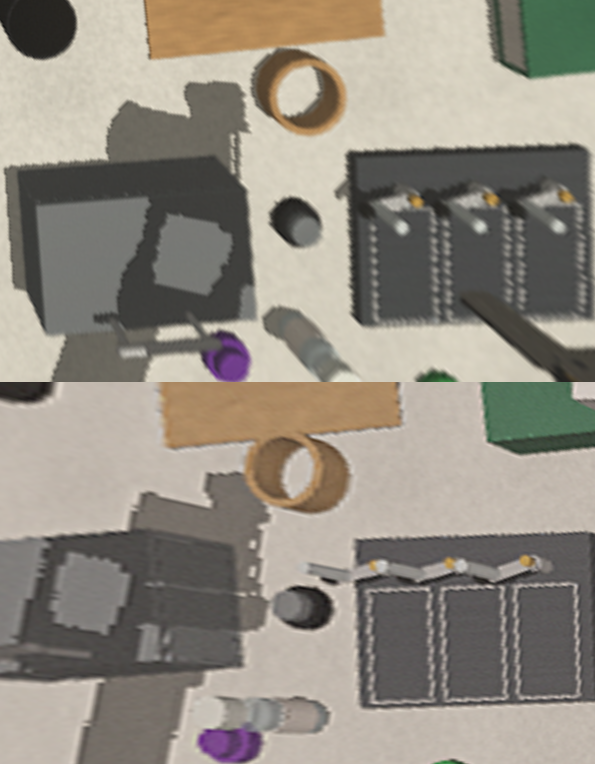

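View pics/wrist0.png

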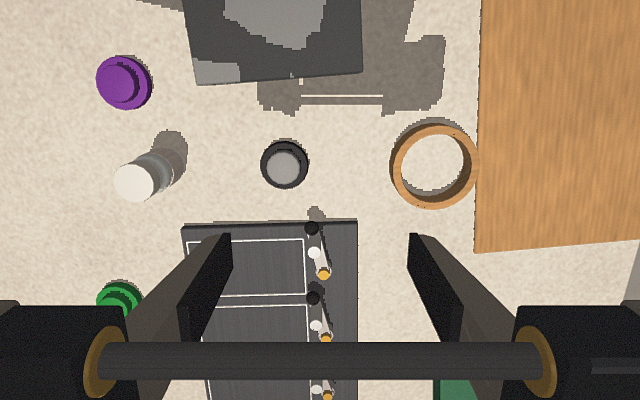

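Run:
```python
from h import *
fs={n:load(n) for n in("scene0","side0","wrist0")}
def sel(c,x0,x1,y0,y1,z0,z1): return c[(c[...,0]>x0)&(c[...,0]<x1)&(c[...,1]>y0)&(c[...,1]<y1)&(c[...,2]>z0)&(c[...,2]<z1)]
for n,f in fs.items():
    c=cloud(f)
    for nm,b in [("lid",(430,680,90,340,52,65)),("handle",(390,470,130,290,85,104)),("stage",(400,640,-340,-30,8,16)),("button",(505,570,-35,35,19,30)),("table",(640,800,100,300,-10,10)),("posts",(540,640,-340,-30,35,66)),("gluetop",(380,430,-50,40,68,82)),("tape",(600,720,-90,60,15,32))]:
        p=sel(c,*b)
        if len(p)<15: continue
        r=cv2.minAreaRect(p[:,:2].astype(np.float32)); print(n,nm,len(p),"z",np.percentile(p[:,2],[5,50,95]).round(1),"c",np.round(r[0],1),"sz",np.round(r[1],1),"a",round(r[2],1),"med",np.median(p,0).round(1))
```

```text
scene0 lid 3943 z [57.1 60.  62.3] c [529.5 203.8] sz [150.1 236.3] a 4.5 med [536.9 216.   60. ]
scene0 handle 67 z [ 91.4  99.1 101.8] c [465.9 207.8] sz [ 8.3 90.8] a 0.5 med [467.7 225.6  99.1]
scene0 stage 2748 z [10.5 13.6 15.6] c [ 520.4 -205.2] sz [203.9 274.3] a 1.8 med [ 521.  -186.2   13.6]
scene0 button 88 z [19.9 23.8 26.3] c [536.2  -2.9] sz [34.2 31.7] a 45.9 med [537.7  -1.1  23.8]
scene0 table 4142 z [-0.7  2.   6.3] c [720. 200.] sz [159.9 199.9] a 0.0 med [716.3 197.    2. ]
scene0 posts 138 z [35.9 48.4 62.4] c [ 572.9 -174.1] sz [ 21.  236.4] a 0.9 med [ 571.  -160.7   48.4]
scene0 gluetop 93 z [70.7 76.2 79.3] c [409.4  -1. ] sz [37.4 32.9] a 43.1 med [409.   -0.6  76.2]
scene0 tape 273 z [15.9 24.4 27.5] c [676.  -28.6] sz [157.8  82.8] a 61.7 med [679.3  -7.1  24.4]
side0 lid 1462 z [56.4 59.3 62.1] c [528.6 205.2] sz [146.5 240.9] a 4.4 med [532.8 187.   59.3]
side0 handle 42 z [ 93.7  98.6 101.9] c [464.8 196. ] sz [ 10.  101.7] a 0.1 med [466.3 203.   98.6]
side0 stage 4948 z [10.1 12.5 14.8] c [ 520.3 -205.5] sz [200.3 274.2] a 1.8 med [ 512.3 -227.4   12.
[... 504 characters left out ...]
lid 12674 z [58.8 60.1 61.4] c [536.1 118.7] sz [ 56.  149.2] a 89.9 med [536.6 119.8  60.1]
wrist0 stage 17753 z [12.8 14.1 15.3] c [ 520.1 -196.2] sz [199.7 251.4] a 1.6 med [ 525.6 -158.7   14.1]
wrist0 button 898 z [21.8 23.7 25. ] c [535.6  -2.8] sz [35.1 34.5] a 89.5 med [536.3  -1.7  23.7]
wrist0 table 10565 z [0.7 2.8 6.8] c [720.  128.8] sz [ 57.4 160.1] a 89.9 med [721.2 129.4   2.8]
wrist0 posts 866 z [35.4 54.9 61.3] c [ 572.7 -176.8] sz [ 24.3 231.6] a 1.6 med [ 568.5 -159.7   54.9]
wrist0 gluetop 1397 z [71.4 76.6 77.8] c [407.3  -3.5] sz [36.4 36.1] a 9.5 med [409.3  -2.6  76.6]
wrist0 tape 1877 z [17.  25.6 27.1] c [673.3 -32.9] sz [160.4  84.9] a 60.0 med [677.2   1.1  25.6]
```

Request:
drive_tool --steps '[[[4,-2.2,0,0,0,0,80],[4,-2.2,0,0,0,0,80],[4,-2.1,0,0,0,0,80],[4,-2.1,0,0,0,0,80],[4,-2.1,0,0,0,0,80],[0,0,3.5,0,0,-4.5,80],[0,0,3.5,0,0,0,80],[0,0,3.5,0,0,0,80],[0,0,3.2,0,0,0,80],[0,0,0,0,0,0,80]]]'

```text
clock: 1.15
tool_pos: [463.6, 199.2, 72.9]
tcp_rot: [-3.131, 0.001, 1.649]
wrist_force: [0.0, -0.5, -0.9]
finger_gap: 0.798
```

Request:
drive_tool --steps '[[[0,0,0,0,0,0,0],[0,0,0,0,0,0,0],[0,0,0,0,0,0,0],[0,0,0,0,0,0,0],[0,0,0,0,0,0,0],[0,0,0,0,0,0,0]]]'

```text
clock: 1.75
tool_pos: [468.2, 200.0, 78.0]
tcp_rot: [3.141, -0.0, 1.649]
wrist_force: [-1.3, -0.2, -0.3]
finger_gap: 0.302
```

Request:
drive_tool --steps '[[[0,0,0,0,0,0,0],[0,0,0,0,0,0,0],[0,0,0,0,0,0,0],[0,0,0,0,0,0,0],[0,0,0,0,0,0,0]]]'

```text
clock: 2.25
tool_pos: [469.1, 200.1, 77.8]
tcp_rot: [3.139, -0.0, 1.649]
wrist_force: [5.3, 0.5, -3.5]
finger_gap: 0.106
```

Request:
drive_tool --steps '[[[0,0.7,-1.82,0,0,0,0],[0,0.95,-1.71,0,0,0,0],[0,1.18,-1.56,0,0,0,0],[0,1.38,-1.38,0,0,0,0],[0,1.56,-1.18,0,0,0,0],[0,1.71,-0.95,0,0,0,0],[0,1.82,-0.7,0,0,0,0],[0,0,0,0,0,0,0]]]'

```text
clock: 3.05
tool_pos: [561.7, 207.0, 172.3]
tcp_rot: [-3.142, 0.0, 1.649]
wrist_force: [-5.2, -1.5, 10.7]
finger_gap: 0.106
```

Request:
drive_tool --steps '[[[0,1.91,-0.44,0,0,0,0],[0,1.95,-0.17,0,0,0,0],[0,1.95,0.1,0,0,0,0],[0,1.92,0.38,0,0,0,0],[0,1.2,0.4,0,0,0,0],[0,0,0,0,0,0,0],[0,0,0,0,0,0,0],[0,0,0,0,0,0,0]]]'

```text
clock: 3.85
tool_pos: [649.0, 213.7, 167.8]
tcp_rot: [-3.141, 0.001, 1.649]
wrist_force: [0.7, -4.1, 0.9]
finger_gap: 0.109
```

Request:
drive_tool --steps '[[[0,0,0,0,0,0,50],[0,0,0,0,0,0,50],[0,0,0,0,0,0,50],[0,0,0,0,0,0,50],[0,0,0,0,0,0,50],[0,0,0,0,0,0,50],[0,0.5,-2,0,0,0,50],[0,0.5,-4,0,0,0,50],[0,0,-4,0,0,0,50],[0,0,-4,0,0,0,50]]]'

```text
clock: 4.85
tool_pos: [659.4, 215.0, 309.2]
tcp_rot: [-3.141, -0.0, 1.649]
wrist_force: [0.5, -0.1, -0.7]
finger_gap: 0.498
```

Request:
drive_tool --steps '[[[0,-5,0,0,0,-8.5,30],[0,-4,0,0,0,-8.5,30],[0,0,0,0,0,-8.5,30],[0,0,0,0,0,-8.5,30],[0,0,0,0,0,-8.5,30],[0,0,0,0,0,-8.5,30],[0,0,0,0,0,-8.5,30],[0,0,0,0,0,-8.5,30],[0,0,0,0,0,-8.5,30],[0,0,0,0,0,-8.5,30]]]'

```text
clock: 5.85
tool_pos: [570.7, 202.2, 307.8]
tcp_rot: [-3.142, -0.0, 3.139]
wrist_force: [0.2, 0.2, -0.3]
finger_gap: 0.302
```

Run:
```python
from h import *
s=bot.sense(); print(s["clock"],s["tool_pos"],s["tcp_rot"],s["q"])
w=grab("wrist","wrist1"); grab("scene","scene1"); grab("side","side1")
```

```text
5.85 [570.73863031 202.15677349 307.80540374] [-3.14156622e+00 -3.43484428e-04  3.13900029e+00] [ 1.41059626e-01  1.94107200e-01  1.37448029e+00  2.30153906e-05
  1.57334890e+00 -1.42714429e+00]
```

View pics/wrist1.png

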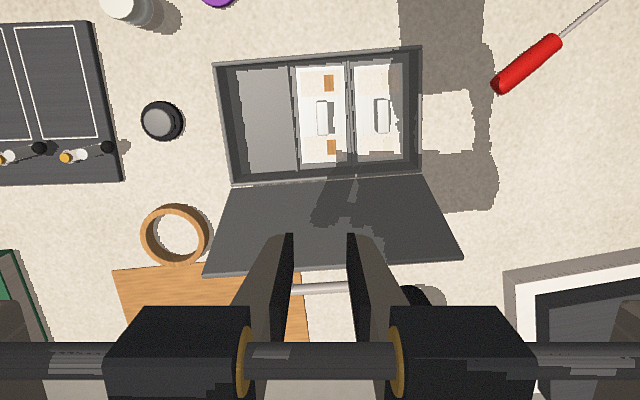

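The wrist view shows the lid open and two carriers: one in the middle compartment with its bar at (323,117), one in the +y compartment at (381,115). The -y compartment is empty.

Run:
```python
from h import *
fs={n:load(n) for n in("scene1","side1","wrist1","wrist0")}
def sel(c,x0,x1,y0,y1,z0,z1): return c[(c[...,0]>x0)&(c[...,0]<x1)&(c[...,1]>y0)&(c[...,1]<y1)&(c[...,2]>z0)&(c[...,2]<z1)]
for n,f in fs.items():
    c=cloud(f)
    B=[("bar1",(495,560,180,235,32,60)),("bar2",(495,560,255,305,32,60)),("bar0",(495,560,105,160,32,60)),("pl1",(470,590,175,240,10,22)),("pl2",(470,580,250,310,10,22)),("lidtop",(600,760,100,320,170,230)),("stage",(400,640,-340,-30,8,16))]
    if n=="wrist0":B=[]
    for k,y in enumerate((-290,-205,-120,-60,-50)):B.append((f"post{k}",(545,600,y-42,y+42,50,66)))
    for nm,b in B:
        p=sel(c,*b)
        if len(p)<8: continue
        r=cv2.minAreaRect(p[:,:2].astype(np.float32)); print(n,nm,len(p),"z",np.percentile(p[:,2],[5,50,95]).round(1),"c",np.round(r[0],1),"sz",np.round(r[1],1),"a",round(r[2],1),"med",np.median(p,0).round(1))
i1=ortho(fs["wrist0"],12,400,640,-345,-30,1.6)
i2=ortho(fs["side1"],12,400,640,-345,-30,1.6)
cv2.imwrite("pics/st.png",np.vstack([i1,i2])[:600*2][: ,:])
```

```text
scene1 bar1 13 z [41.5 43.8 45.7] c [513.  204.1] sz [ 8.4 11.4] a 7.5 med [513.  204.3  43.8]
scene1 bar2 58 z [32.9 43.6 46. ] c [522.9 277.3] sz [35.3 13.4] a 4.0 med [521.2 280.5  43.6]
scene1 pl1 135 z [12.1 14.9 17.4] c [481.6 206.9] sz [22.9 63.4] a 1.0 med [480.9 209.1  14.9]
scene1 pl2 258 z [11.9 15.  17.5] c [514.1 277.6] sz [90.6 50.5] a 5.1 med [498.7 289.2  15. ]
scene1 lidtop 887 z [171.8 180.6 194.2] c [662.8 211.8] sz [ 44.4 220.2] a 4.5 med [648.5 219.  180.6]
scene1 stage 2817 z [10.7 13.6 15.6] c [ 521.6 -205.8] sz [203.4 274.4] a 2.5 med [ 518.1 -191.4   13.6]
scene1 post0 11 z [55.2 59.7 62.7] c [ 570.8 -253.3] sz [16.4  6.3] a 49.0 med [ 571.7 -252.    59.7]
scene1 post1 16 z [51.7 58.1 62.2] c [ 567.5 -205.9] sz [81.8 14.2] a 88.6 med [ 569.9 -170.4   58.1]
scene1 post2 21 z [51.3 58.5 61.1] c [ 571.  -119.9] sz [11.5 82.7] a 3.1 med [572.  -82.9  58.5]
scene1 post3 27 z [50.3 58.  61. ] c [568.5 -78.9] sz [13.8 11.8] a 46.7 med [571. -77.  58.]
scene1 post4 27 z [50.3 58.  61. ] c [568.5 -78.9] sz [13.8 11.8] a 46.7 med [571. -77.  58.]
side1 bar1 66 z [33.1 
[... 1849 characters left out ...]
  60.1]
wrist1 post3 169 z [51.7 60.  61.8] c [568.3 -80.1] sz [13.4 13.2] a 86.2 med [567.7 -77.9  60. ]
wrist1 post4 169 z [51.7 60.  61.8] c [568.3 -80.1] sz [13.4 13.2] a 86.2 med [567.7 -77.9  60. ]
wrist0 post0 117 z [52.9 60.3 61.6] c [ 569.3 -254. ] sz [11.7 12.8] a 89.3 med [ 569.9 -251.6   60.3]
wrist0 post1 113 z [54.3 60.3 61.4] c [ 571.  -204.9] sz [12.1 83.9] a 2.1 med [ 569.9 -167.6   60.3]
wrist0 post2 168 z [52.  60.  61.4] c [ 568. -120.] sz [84. 13.] a 90.0 med [569.  -84.9  60. ]
wrist0 post3 186 z [52.5 60.1 61.4] c [568.1 -80.2] sz [13.5 13.2] a 86.1 med [568.5 -78.4  60.1]
wrist0 post4 186 z [52.5 60.1 61.4] c [568.1 -80.2] sz [13.5 13.2] a 86.1 med [568.5 -78.4  60.1]
```

View pics/st.png

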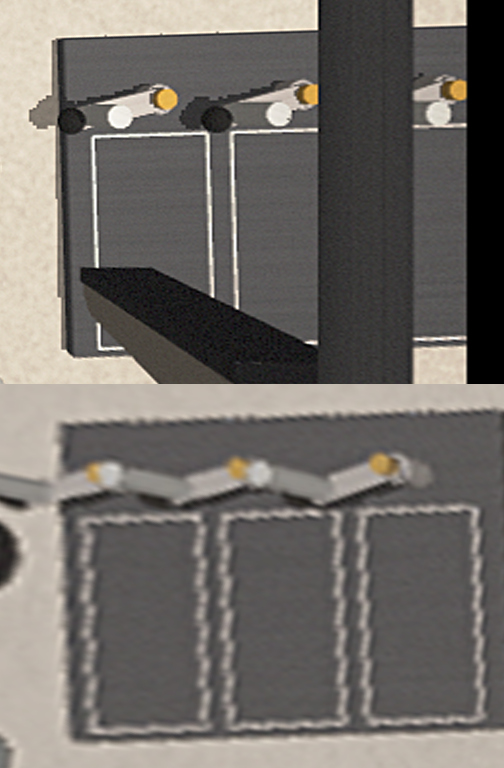

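Run:
```python
from h import *
for n in ("wrist0","wrist1","side1","scene1"):
    f=load(n); c=cloud(f); g=f["pixels"].min(-1)
    m=(g>135)&(abs(c[...,2]-13)<5)&(c[...,0]>405)&(c[...,0]<575)&(c[...,1]<-75)&(c[...,1]>-345)
    v,u=np.nonzero(m)
    P=np.array([pt(f,a,b,12) for a,b in zip(u,v)])
    if len(P)==0: continue
    a=np.radians(1.8); X=P[:,0]*np.cos(a)+P[:,1]*np.sin(a); Y=-P[:,0]*np.sin(a)+P[:,1]*np.cos(a)
    # y histogram of long lines: points with mid x
    hy,e=np.histogram(Y[(X>430)&(X<540)],np.arange(-345,-80,2)); print(n,len(P),[(int(e[i]+1),int(hy[i])) for i in range(len(hy)) if hy[i]>max(8,hy.max()*.3)])
    hx,e=np.histogram(X,np.arange(400,575,2)); print("  x",[(int(e[i]+1),int(hx[i])) for i in range(len(hx)) if hx[i]>max(12,hx.max()*.35)])
```

```text
wrist0 760 [(-192, 109), (-190, 41), (-178, 46), (-176, 95), (-106, 68), (-104, 65)]
  x [(419, 60), (551, 112), (553, 83)]
wrist1 888 [(-194, 47), (-192, 121), (-178, 110), (-176, 53), (-106, 149)]
  x [(419, 82), (421, 52), (551, 68), (553, 105)]
side1 367 [(-344, 29), (-274, 19), (-272, 20), (-258, 23), (-188, 15), (-186, 15), (-172, 16), (-102, 9), (-100, 14)]
  x [(419, 34), (421, 31), (551, 36), (553, 26)]
scene1 124 [(-176, 9)]
  x [(413, 18), (415, 15), (417, 14)]
```

Request:
drive_tool --steps '[[[2.2,3.7,3,0,0,0,30],[2.2,3.7,3,0,0,0,30],[0,0,4,0,0,-3.5,30],[0,0,4,0,0,0,30],[0,0,4,0,0,0,30],[0,0,4,0,0,0,30],[0,0,4,0,0,0,30],[0,0,2,0,0,0,30],[0,0,1,0,0,0,30],[0,0,0,0,0,0,30]]]'

```text
clock: 7.0
tool_pos: [528.7, 272.8, 19.6]
tcp_rot: [-3.141, -0.002, -3.091]
wrist_force: [-0.5, 0.2, 0.0]
finger_gap: 0.304
```

Request:
drive_tool --steps '[[[0,0,0,0,0,0,0],[0,0,0,0,0,0,0],[0,0,0,0,0,0,0],[0,0,0,0,0,0,0],[0,0,0,0,0,0,0],[0,0,0,0,0,0,0]]]'

```text
clock: 7.6
tool_pos: [530.8, 274.0, 22.6]
tcp_rot: [3.14, 0.003, -3.089]
wrist_force: [-1.1, 4.2, 7.1]
finger_gap: 0.148
```

Request:
drive_tool --steps '[[[0,0,-2,0,0,0,0],[0,0,-3.5,0,0,0,0],[0,0,-3.5,0,0,1.2,0],[0,0,-1.5,0,0,0,0],[0.4,-3,0,0,0,0,0],[0.4,-4.4,0,0,0,0,0],[0.4,-4.4,0,0,0,0,0],[0.4,-4.4,0,0,0,0,0],[0.4,-4.4,0,0,0,0,0],[0.4,-4.4,0,0,0,0,0]]]'

```text
clock: 8.6
tool_pos: [511.9, 20.6, 124.3]
tcp_rot: [-3.142, -0.002, -3.11]
wrist_force: [-0.9, 0.1, -3.1]
finger_gap: 0.144
```

Request:
drive_tool --steps '[[[0.4,-4.4,0,0,0,0,0],[0.4,-4.4,0,0,0,0,0],[0.4,-4.4,0,0,0,0,0],[0.4,-4.4,0,0,0,0,0],[0.4,-4.4,0,0,0,0,0],[0.45,-1.6,0,0,0,0,0],[0,0,0,0,0,0,0],[0,0,0,0,0,0,0],[0,0,0,0,0,0,0]]]'

```text
clock: 9.5
tool_pos: [496.1, -212.6, 125.0]
tcp_rot: [3.14, -0.001, -3.109]
wrist_force: [0.0, 0.7, -4.1]
finger_gap: 0.149
```

Run:
```python
from h import *
s=bot.sense(); print(s["clock"],s["tool_pos"],s["tcp_rot"],s["finger_gap"],s["wrist_force"])
w=grab("wrist","wrist2"); grab("scene","scene2"); grab("side","side2")
def sel(c,x0,x1,y0,y1,z0,z1): return c[(c[...,0]>x0)&(c[...,0]<x1)&(c[...,1]>y0)&(c[...,1]<y1)&(c[...,2]>z0)&(c[...,2]<z1)]
for n in("wrist2","scene2","side2"):
    c=cloud(load(n)); p=sel(c,400,575,-260,-160,106,121)
    if len(p)>8: print(n,len(p),cv2.minAreaRect(p[:,:2].astype(np.float32)),np.percentile(p[:,2],[10,50,90]))
```

```text
9.5 [ 496.08780875 -212.57644383  125.03048708] [ 3.14026768e+00 -1.10936474e-03 -3.10871538e+00] 0.14900063431102883 [ 0.03103103  0.72612994 -4.11163469]
wrist2 13404 ((493.360107421875, -213.4347381591797), (121.0106201171875, 60.13460159301758), 1.8344613313674927) [116.65973429 117.53312586 118.39421407]
scene2 418 ((492.3411865234375, -212.4468994140625), (123.84993743896484, 64.46929168701172), 0.9399135708808899) [114.30071516 117.35893304 119.24017271]
side2 717 ((492.810791015625, -213.55787658691406), (120.7064437866211, 66.30863189697266), 3.08039927482605) [112.62367766 116.31449889 118.08207676]
```

View pics/wrist2.png

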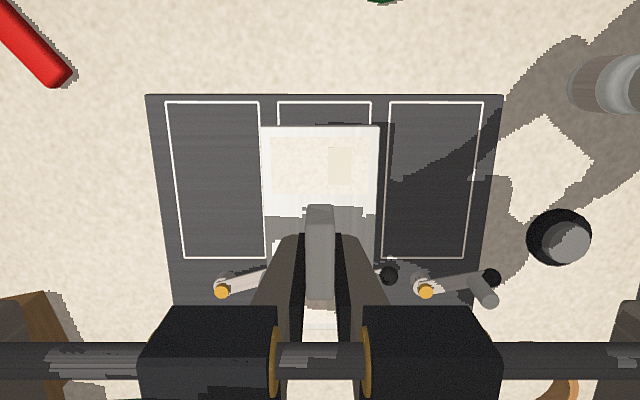

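Request:
drive_tool --steps '[[[0,0.2,3.5,0,0,0,0],[0,0,3,0,0,0,0],[0,0,2,0,0,0,0],[0,0,0.8,0,0,0,0],[0,0,0.3,0,0,0,0],[0,0,0.1,0,0,0,0],[0,0,0,0,0,0,0]]]'

```text
clock: 10.35
tool_pos: [497.4, -212.8, 29.9]
tcp_rot: [-3.14, 0.002, -3.11]
wrist_force: [-0.4, 0.1, -4.0]
finger_gap: 0.15
```

Request:
drive_tool --steps '[[[0,0,0,0,0,0,30],[0,0,0,0,0,0,30],[0,0,0,0,0,0,30],[0,0,-2,0,0,0,30],[0,0,-4,0,0,0,30],[0,0,-4,0,0,0,30],[0,0,-4.5,0,0,0,30],[0,0,-4.5,0,0,0,30],[0,0,0,0,0,0,30]]]'

```text
clock: 11.25
tool_pos: [499.9, -214.9, 227.0]
tcp_rot: [-3.133, 0.012, -3.11]
wrist_force: [0.2, -0.1, 0.6]
finger_gap: 0.299
```

```bash
cat > meas.py <<'E'
from h import *
import sys
def sel(c,x0,x1,y0,y1,z0,z1): return c[(c[...,0]>x0)&(c[...,0]<x1)&(c[...,1]>y0)&(c[...,1]<y1)&(c[...,2]>z0)&(c[...,2]<z1)]
def rect(p): 
    r=cv2.minAreaRect(p[:,:2].astype(np.float32)); return len(p),np.round(r[0],1),np.round(r[1],1),round(r[2],1),"z",np.percentile(p[:,2],[10,50,90]).round(1)
def run(tag,names,boxes,lines=False):
    s=bot.sense(); print(s["clock"].round(2) if hasattr(s["clock"],"round") else s["clock"],s["tool_pos"].round(1),s["tcp_rot"].round(3),round(s["finger_gap"],3),s["wrist_force"].round(1))
    for n in names:
        f=grab(n,n+tag); c=cloud(f)
        for k,b in boxes.items():
            p=sel(c,*b)
            if len(p)>8: print(n,k,*rect(p))
        if lines:
            m=(f["pixels"].min(-1)>135)&(abs(c[...,2]-13)<4)&(c[...,0]>405)&(c[...,0]<575)&(c[...,1]<-75)&(c[...,1]>-345)
            v,u=np.nonzero(m); P=np.array([pt(f,a,b,12) for a,b in zip(u,v)]); a=np.radians(1.8)
            X=P[:,0]*np.cos(a)+P[:,1]*np.sin(a); Y=-P[:,0]*np.sin(a)+P[:,1]*np.cos(a)
            for q,Z,r in (("Y",Y[(X>430)&(X<540)],(-350,-80)),("X",X,(400,575))):
                h,e=np.histogram(Z,np.arange(*r,2)); print(n,q,[(int(e[i]+1),int(h[i])) for i in range(len(h)) if h[i]>max(8,h.max()*.35)])
E
python3 - <<'E'
from meas import *
run("3",["wrist","side","scene"],{"plate":(420,575,-260,-165,17,26),"bar":(420,560,-260,-165,42,56),"postM":(545,600,-195,-140,50,66),"postC":(545,600,-110,-50,50,66)},True)
E
```

```text
11.25 [ 499.9 -214.9  227. ] [-3.133  0.012 -3.11 ] 0.299 [ 0.2 -0.1  0.6]
wrist plate 5660 [ 504.8 -209.2] [140.2  69.1] 1.7 z [20.9 22.  23. ]
wrist bar 566 [ 494.3 -213.7] [39.8 13.1] 2.0 z [50.3 51.6 52.6]
wrist postM 101 [ 566.9 -167. ] [13.3  8.3] 82.0 z [52.  59.5 60.9]
wrist postC 189 [568.2 -81.2] [13.3 13.4] 88.7 z [53.  59.7 60.8]
wrist Y [(-349, 89), (-347, 107), (-277, 138), (-275, 54), (-261, 138), (-191, 77), (-189, 70), (-175, 136), (-103, 98)]
wrist X [(419, 207), (421, 276), (553, 201)]
side plate 664 [ 501.5 -207.1] [ 86.1 138.5] 86.2 z [18.5 20.6 22.8]
side bar 97 [ 493.4 -213.8] [39.7 18. ] 5.4 z [44.1 49.3 51.7]
side postM 27 [ 568.5 -166.9] [16.1 10.2] 78.2 z [51.6 57.6 59.7]
side postC 26 [567.  -81.9] [15.  10.8] 78.8 z [50.8 57.1 60.5]
side Y [(-345, 28), (-343, 17), (-273, 25), (-259, 19), (-257, 19), (-255, 12), (-253, 18)]
side X [(419, 33), (421, 31), (551, 21), (553, 15)]
scene plate 356 [ 498.4 -217. ] [ 77.9 141.9] 87.2 z [19.2 21.9 24.3]
scene bar 59 [ 495.1 -212.2] [40.8 15.1] 0.1 z [44.5 49.9 53. ]
scene postM 21 [ 571.5 -164.2] [10.1 12.1] 57.4 z [51.1 59.7 62.6]
scene postC 24 [569.  -78.4] [11.5 11.8] 45.6 z [53.4 58.6 61.6]
scene Y []
scene X [(417, 9)]
```

Run:
```python
from meas import *
f=load("wrist3"); c=cloud(f); a=np.radians(1.8)
X=c[...,0]*np.cos(a)+c[...,1]*np.sin(a); Y=-c[...,0]*np.sin(a)+c[...,1]*np.cos(a)
px,py=574.5,-139.6   # pivot C
d=np.array([np.cos(np.radians(180-76)),np.sin(np.radians(180-76))])
s=(X-px)*d[0]+(Y-py)*d[1]; t=-(X-px)*d[1]+(Y-py)*d[0]
for k in range(-12,76,4):
    m=(s>k)&(s<k+4)&(abs(t)<5); 
    if m.sum(): print(k,m.sum(),np.percentile(c[m][:,2],[10,50,90]).round(1))
```

```text
-12 38 [12.9 14.5 26.1]
-8 39 [24.5 26.6 34.5]
-4 30 [32.7 33.8 34.7]
0 31 [32.4 33.5 34.7]
4 26 [27.7 29.8 33.9]
8 39 [13.4 28.5 29.7]
12 43 [13.3 28.3 29.5]
16 44 [13.5 28.3 29.5]
20 42 [13.6 28.7 29.6]
24 46 [13.1 28.5 29.7]
28 45 [13.1 28.2 29.5]
32 88 [13.6 31.6 55.5]
36 115 [14.3 47.8 60.2]
40 78 [13.3 53.  60.6]
44 80 [13.5 48.  60.6]
48 54 [13.9 29.6 35.3]
52 47 [29.5 35.6 37.3]
56 51 [ 1.2 33.8 36.6]
60 44 [ 1.   2.5 34.1]
64 26 [0.8 1.5 2.9]
68 26 [1.1 1.9 2.7]
72 27 [0.7 1.6 2.6]
```

Request:
drive_tool --steps '[[[-3.65,2.2,0,0,0,0,35],[-3.65,2.2,3,0,0,0,35],[0,0,4,0,0,0,35],[0,0,4,0,0,0,35],[0,0,0,0,0,0,35],[0,0,0,0,0,0,35],[0,0,0,0,0,0,35]]]'

```text
clock: 12.1
tool_pos: [567.5, -167.7, 112.0]
tcp_rot: [-3.14, 0.003, -3.11]
wrist_force: [0.3, -0.1, 1.3]
finger_gap: 0.353
```

Run:
```python
from h import *
for i in range(4):
    s=bot.sense(); print(s["clock"],s["tool_pos"].round(1),s["tcp_rot"].round(3)); bot.grab_frame("side")
```

```text
12.1 [ 567.5 -167.7  112. ] [-3.14e+00  3.00e-03 -3.11e+00]
12.15 [ 567.8 -167.9  112.5] [-3.14   0.004 -3.111]
12.2 [ 567.8 -167.9  112.5] [-3.139  0.004 -3.111]
12.25 [ 567.7 -167.8  112.3] [-3.14e+00  3.00e-03 -3.11e+00]
```

Request:
drive_tool --steps '[[[0,0.1,3,0,0,0,35],[0,0,3,0,0,0,35],[0,0,1.3,0,0,0,35],[0,0,0,0,0,0,0],[0,0,0,0,0,0,0],[0,0,0,0,0,0,0],[0,0,0,0,0,0,0],[0,0,0,0,0,0,0],[0,0,0,0,0,0,0]]]'

```text
clock: 13.2
tool_pos: [567.5, -166.1, 38.4]
tcp_rot: [-3.141, 0.002, -3.11]
wrist_force: [-0.3, 3.0, 6.9]
finger_gap: 0.141
```

Request:
drive_tool --steps '[[[0.95,-0.44,0,0,0,0,0],[0.87,-0.67,0,0,0,0,0],[0.67,-0.87,0,0,0,0,0],[0.42,-1.01,0,0,0,0,0],[0.14,-1.09,0,0,0,0,0],[0,-0.2,0,0,0,0,0],[0,0,0,0,0,0,0],[0,0,0,0,0,0,0]]]'

```text
clock: 14.0
tool_pos: [533.6, -207.2, 37.6]
tcp_rot: [3.136, -0.009, -3.108]
wrist_force: [-15.0, 9.9, 20.2]
finger_gap: 0.142
```

Request:
drive_tool --steps '[[[0,0,0,0,0,0,35],[0,0,0,0,0,0,35],[0,0,0,0,0,0,35],[0,0,-4,0,0,0,35],[0,0,-4,0,0,0,35],[0,0,-4,0,0,0,35],[0,0,0,0,0,0,35]]]'

```text
clock: 14.7
tool_pos: [541.0, -212.3, 163.9]
tcp_rot: [-3.134, 0.01, -3.11]
wrist_force: [0.3, 0.0, 1.2]
finger_gap: 0.346
```

Run:
```python
from meas import *
run("4",["wrist","side","scene"],{"postM":(515,600,-240,-140,54,66),"bar":(460,515,-240,-180,45,56)})
cv2.imwrite("pics/x4.png",np.vstack([load("side4")["pixels"][180:330,240:460,::-1].repeat(2,0).repeat(2,1),load("wrist4")["pixels"][100:250,200:420,::-1].repeat(2,0).repeat(2,1)]))
```

```text
14.7 [ 541.  -212.3  163.9] [-3.134  0.01  -3.11 ] 0.346 [0.3 0.  1.2]
wrist postM 251 [ 538.8 -208.5] [13.3 13.4] 54.6 z [58.7 60.4 61.3]
wrist bar 907 [ 491.7 -219.1] [14. 40.] 87.5 z [50.4 51.6 52.6]
side postM 24 [ 538.5 -208.3] [15.6 12.3] 78.8 z [55.7 58.1 61.1]
side bar 79 [ 490.7 -218.7] [38.6 17.7] 1.5 z [46.6 49.6 51.8]
scene postM 15 [ 538.3 -207.7] [13.3  9.4] 46.4 z [56.9 59.8 61.6]
scene bar 50 [ 493.1 -218.1] [17.1 41.3] 86.7 z [45.9 50.6 53.9]
```

View pics/x4.png

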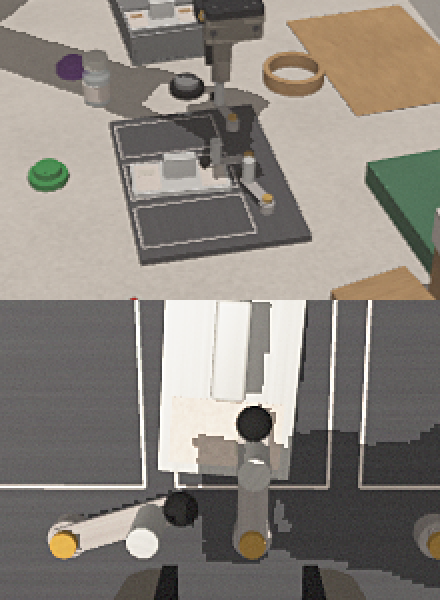

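Request:
drive_tool --steps '[[[2.4,-0.3,0,0,0,0,35],[2.34,-0.29,0,0,0,0,35],[0,0,4,0,0,0,35],[0,0,4,0,0,0,35],[0,0,3,0,0,0,35],[0,0,1.8,0,0,0,35],[0,0,0,0,0,0,0],[0,0,0,0,0,0,0],[0,0,0,0,0,0,0],[0,0,0,0,0,0,0]]]'

```text
clock: 15.85
tool_pos: [490.2, -217.2, 29.3]
tcp_rot: [-3.141, 0.0, -3.11]
wrist_force: [0.0, -1.1, -5.6]
finger_gap: 0.149
```

Request:
drive_tool --steps '[[[0,0,0,0,0,0,0],[-0.1,0.3,0,0,0,0,0],[-0.1,0.3,0,0,0,0,0],[0,0.25,0,0,0,0,0],[0,0,0,0,0,0,0],[0,0,0,0,0,0,35],[0,0,0,0,0,0,35],[0,0,0,0,0,0,35],[0,0,-4,0,0,0,35],[0,0,-4,0,0,0,35]]]'

```text
clock: 16.85
tool_pos: [490.9, -208.0, 109.1]
tcp_rot: [3.14, -0.002, -3.11]
wrist_force: [1.2, -0.5, 0.3]
finger_gap: 0.348
```

Request:
drive_tool --steps '[[[0,3,-4,0,0,0,30],[0,4.8,-1,0,0,0,30],[0,4.8,0,0,0,0,30],[0,4.8,0,0,0,0,30],[0,4.8,0,0,0,0,30],[0,4.8,0,0,0,0,30],[0,4.8,0,0,0,0,30],[0,4.8,0,0,0,0,30],[0,3.0,0,0,0,0,30],[0,0,0,0,0,0,30]]]'

```text
clock: 17.85
tool_pos: [479.0, 190.5, 159.4]
tcp_rot: [3.141, 0.001, -3.106]
wrist_force: [0.6, 0.4, -0.4]
finger_gap: 0.303
```

Run:
```python
from meas import *
run("5",["wrist","side","scene"],{"postM":(515,600,-240,-140,54,66),"bar":(460,515,-240,-180,45,56),"cbar1":(490,570,175,240,35,60),"cbar2":(490,570,255,305,35,60),"cbar0":(490,570,100,160,35,60)})
```

```text
17.85 [479.  190.5 159.4] [ 3.141e+00  1.000e-03 -3.106e+00] 0.303 [ 0.6  0.4 -0.4]
wrist cbar1 721 [529.3 204.2] [40.4 14. ] 3.1 z [42.5 44.6 45.6]
side postM 24 [ 537.5 -208.2] [11.5 13.3] 65.8 z [54.9 58.3 60.7]
side bar 75 [ 493.4 -208.3] [18.4 37.9] 85.0 z [47.4 49.8 51.3]
side cbar1 53 [528.1 205.4] [39.4 22. ] 4.6 z [36.7 42.3 45.3]
scene postM 16 [ 538.2 -206. ] [13.7 10. ] 37.1 z [56.4 59.8 62.5]
scene bar 49 [ 494.6 -206.7] [40.8 16.1] 5.1 z [47.4 50.8 53.9]
scene cbar1 13 [512.9 204.1] [ 7.8 11.7] 10.8 z [42.  43.2 46. ]
```

Request:
drive_tool --steps '[[[-2.5,0.6,0,0,0,0,30],[-2.55,0.6,2,0,0,0,30],[0,0,4,0,0,-1.2,30],[0,0,4,0,0,0,30],[0,0,2.5,0,0,0,30],[0,0,1.5,0,0,0,30],[0,0,0,0,0,0,30],[0,0,0,0,0,0,0],[0,0,0,0,0,0,0],[0,0,0,0,0,0,0]]]'

```text
clock: 19.0
tool_pos: [530.8, 201.2, 20.7]
tcp_rot: [3.141, 0.003, -3.089]
wrist_force: [0.1, 0.8, 2.0]
finger_gap: 0.155
```

Request:
drive_tool --steps '[[[0,0,0,0,0,0,0],[0,0,0,0,0,0,0],[0,0,0,0,0,0,0]]]'

```text
clock: 19.3
tool_pos: [530.9, 201.2, 20.7]
tcp_rot: [3.141, 0.003, -3.089]
wrist_force: [-0.7, -0.3, 5.8]
finger_gap: 0.152
```

Request:
drive_tool --steps '[[[0,0,-2,0,0,0,0],[0,0,-3.5,0,0,0,0],[0,0,-3.5,0,0,1.2,0],[0,0,-1.5,0,0,0,0],[0.6,-3,0,0,0,0,0],[0.6,-4,0,0,0,0,0],[0.6,-4,0,0,0,0,0],[0.6,-4,0,0,0,0,0],[0.6,-4,0,0,0,0,0],[0.6,-4,0,0,0,0,0]]]'

```text
clock: 20.3
tool_pos: [499.2, -31.4, 122.5]
tcp_rot: [3.141, -0.002, -3.109]
wrist_force: [0.8, 0.2, -4.6]
finger_gap: 0.15
```

Request:
drive_tool --steps '[[[0.6,-4,0,0,0,0,0],[0.7,-4,0,0,0,0,0],[0,-0.95,0,0,0,0,0],[0,0,0,0,0,0,0],[0,0,0,0,0,0,0],[0,0,0,0,0,0,0]]]'

```text
clock: 20.9
tool_pos: [490.3, -118.5, 123.4]
tcp_rot: [3.141, -0.001, -3.108]
wrist_force: [0.2, -0.2, -4.3]
finger_gap: 0.149
```

Run:
```python
from meas import *
run("6",["wrist","side","scene"],{"plate":(400,575,-175,-65,100,122),"barM":(460,515,-240,-180,45,56)})
```

```text
20.9 [ 490.3 -118.5  123.4] [ 3.141e+00 -1.000e-03 -3.108e+00] 0.149 [ 0.2 -0.2 -4.3]
wrist plate 13099 [ 489.6 -119.2] [120.5  60.3] 1.9 z [116.8 117.7 118.6]
wrist barM 1140 [ 493.5 -208.3] [39.4 14.3] 1.8 z [49.  51.6 52.6]
side plate 600 [ 488.9 -117.4] [120.3  68.5] 1.2 z [112.4 116.4 118.2]
side barM 81 [ 493.2 -210. ] [39.8 18.9] 7.3 z [45.9 49.9 51.8]
scene plate 449 [ 491. -118.] [122.9  62.4] 1.5 z [114.  117.5 119.6]
scene barM 22 [ 505.8 -207.9] [16.3 16.6] 83.7 z [45.5 49.6 53.6]
```

Request:
drive_tool --steps '[[[0,0,3.5,0,0,0,0],[0,0,3,0,0,0,0],[0,0,2,0,0,0,0],[0,0,0.8,0,0,0,0],[0,0,0.3,0,0,0,0],[0,0,0.1,0,0,0,0],[0,0,0,0,0,0,0],[0,0,0,0,0,0,30],[0,0,0,0,0,0,30],[0,0,0,0,0,0,30]]]'

```text
clock: 22.05
tool_pos: [491.4, -120.5, 27.9]
tcp_rot: [-3.141, 0.002, -3.11]
wrist_force: [-0.2, -0.8, 0.3]
finger_gap: 0.301
```

Request:
drive_tool --steps '[[[0,0,-2,0,0,0,35],[0,0,-3.5,0,0,0,35],[0,0,-3.5,0,0,0,35],[-4,1.8,0,0,0,0,35],[-3.89,1.75,0,0,0,0,35],[0,0,0,0,0,0,35],[0,0,0,0,0,0,35],[0,0,0,0,0,0,35]]]'

```text
clock: 22.85
tool_pos: [567.5, -82.3, 116.8]
tcp_rot: [3.142, -0.001, -3.11]
wrist_force: [-0.7, 0.4, -0.3]
finger_gap: 0.351
```

Run:
```python
from meas import *
run("7",["wrist","side","scene"],{"barC":(460,515,-160,-80,45,56),"postC":(545,600,-110,-50,50,66)})
s=bot.sense(); print(s["tool_pos"])
```

```text
22.85 [567.5 -82.3 116.8] [ 3.142e+00 -1.000e-03 -3.110e+00] 0.351 [-0.7  0.4 -0.3]
wrist barC 1461 [ 491.  -121.2] [39.6 14.4] 1.8 z [50.3 51.6 52.6]
wrist postC 381 [567.9 -80.4] [13.6 13.2] 2.0 z [54.3 60.  61. ]
side barC 67 [ 490.2 -122.8] [19.9 38.8] 88.5 z [46.5 49.6 51.9]
side postC 24 [566.5 -84.5] [13.3 10.8] 78.9 z [50.9 57.1 61.2]
scene barC 51 [ 491.  -120.2] [41.6 15.1] 7.2 z [47.3 50.8 53.2]
scene postC 21 [568.8 -78.6] [12.8 11.6] 48.4 z [53.9 59.  61.3]
[567.53466953 -82.51063404 117.01337056]
```

Request:
drive_tool --steps '[[[0,0.18,3,0,0,0,35],[0,0,3,0,0,0,35],[0,0,1.8,0,0,0,35],[0,0,0,0,0,0,0],[0,0,0,0,0,0,0],[0,0,0,0,0,0,0],[0,0,0,0,0,0,0],[0,0,0,0,0,0,0],[0,0,0,0,0,0,0]]]'

```text
clock: 23.9
tool_pos: [568.7, -79.9, 39.9]
tcp_rot: [3.141, 0.001, -3.11]
wrist_force: [-1.9, 4.5, 6.3]
finger_gap: 0.138
```

Request:
drive_tool --steps '[[[1.15,-0.45,0,0,0,0,0],[0.87,-0.67,0,0,0,0,0],[0.67,-0.87,0,0,0,0,0],[0.42,-1.01,0,0,0,0,0],[0.14,-1.09,0,0,0,0,0],[0,-0.1,0,0,0,0,0],[0,0,0,0,0,0,0],[0,0,0,0,0,0,0]]]'

```text
clock: 24.7
tool_pos: [533.5, -121.6, 39.3]
tcp_rot: [3.138, -0.009, -3.109]
wrist_force: [-14.4, 6.5, 17.1]
finger_gap: 0.142
```

Request:
drive_tool --steps '[[[0,0,0,0,0,0,35],[0,0,0,0,0,0,35],[0,0,0,0,0,0,35],[0,0,-4,0,0,0,35],[0,0,-4,0,0,0,35],[0,0,-4,0,0,0,35],[0,4,0,0,0,0,0],[0,4,0,0,0,0,0],[0,4,0,0,0,0,0],[0,0,0,0,0,0,0]]]'

```text
clock: 25.7
tool_pos: [533.0, 0.4, 158.9]
tcp_rot: [3.141, 0.0, -3.106]
wrist_force: [-0.2, -0.1, 0.4]
finger_gap: 0.024
```

Run:
```python
from meas import *
run("8",["wrist","side","scene"],{"barC":(460,515,-170,-80,45,56),"barM":(460,515,-240,-180,45,56),"postC":(515,600,-150,-50,54,66),"postM":(515,600,-240,-180,54,66),"button":(505,570,-35,35,19,30)})
s=bot.sense(); print(s["tool_pos"])
```

```text
25.7 [5.330e+02 4.000e-01 1.589e+02] [ 3.141  0.    -3.106] 0.024 [-0.2 -0.1  0.4]
wrist barC 1055 [ 491. -121.] [39.5 14.6] 2.4 z [49.  51.6 52.7]
wrist barM 1189 [ 494.  -208.3] [40.  15.7] 1.4 z [47.4 51.6 52.8]
wrist postC 289 [ 536. -122.] [13.3 13.5] 7.6 z [56.6 60.5 61.5]
wrist postM 334 [ 539.  -207.2] [14.1 13.8] 88.0 z [56.2 60.4 61.4]
wrist button 1200 [535.5  -3. ] [34.6 35.1] 4.5 z [22.5 23.7 24.6]
side barC 69 [ 490.2 -122. ] [38.6 20.2] 2.4 z [46.5 50.1 51.8]
side barM 78 [ 492.9 -209.1] [15.8 38.4] 89.3 z [47.1 50.  51.9]
side postC 18 [ 536.  -122.8] [10.9 12.2] 27.2 z [56.2 58.3 60.2]
side postM 23 [ 538.4 -207.7] [13.3 11.7] 51.5 z [55.  58.8 59.9]
side button 70 [534.8  -3.3] [33.2 32.4] 29.8 z [20.9 22.4 24.3]
scene barC 51 [ 490.8 -121.1] [40.7 16.1] 4.3 z [47.7 50.8 52.8]
scene barM 49 [ 494.4 -207.1] [39.8 16.6] 1.1 z [47.  50.7 53. ]
scene postC 15 [ 535.7 -122.5] [12.7  8.9] 48.9 z [56.8 59.4 61.8]
scene postM 16 [ 539. -206.] [13.5  9.1] 31.6 z [56.2 59.5 62.6]
[533.50583056  -3.78666804 158.96246917]
```

Request:
drive_tool --steps '[[[-0.15,0,4,0,0,0,0],[0,0,4,0,0,0,0],[0,0,4,0,0,0,0],[0,0,1.4,0,0,0,0],[0,0,0.3,0,0,0,0],[0,0,0.3,0,0,0,0],[0,0,0.25,0,0,0,0],[0,0,0,0,0,0,0],[0,0,0,0,0,0,0]]]'

```text
clock: 26.75
tool_pos: [536.4, -3.9, 18.1]
tcp_rot: [-3.14, 0.003, -3.11]
wrist_force: [-1.0, -2.9, 4.0]
finger_gap: 0.004
```

Request:
drive_tool --steps '[[[0,0,0.2,0,0,0,0],[0,0,0.2,0,0,0,0],[0,0,0,0,0,0,0],[0,0,0,0,0,0,0]]]'

```text
clock: 27.15
tool_pos: [536.6, -3.9, 16.0]
tcp_rot: [-3.14, 0.002, -3.11]
wrist_force: [-8.5, -0.9, 25.1]
finger_gap: 0.006
```

Request:
drive_tool --steps '[[[0,0,-4,0,0,0,35],[0,0,-4,0,0,0,35],[0.09,-3.95,-2.3,0,0,0,35],[0.09,-3.95,0,0,0,0,35],[0.09,-3.95,0,0,0,0,35],[0,0,3,0,0,0,35],[0,0,3,0,0,0,35],[0,0,1.8,0,0,0,35],[0,0,0,0,0,0,35]]]'

```text
clock: 28.05
tool_pos: [533.3, -120.2, 34.2]
tcp_rot: [3.138, -0.005, -3.111]
wrist_force: [-0.5, -0.2, -0.0]
finger_gap: 0.351
```

Request:
drive_tool --steps '[[[0,0,0,0,0,0,0],[0,0,0,0,0,0,0],[0,0,0,0,0,0,0],[0,0,0,0,0,0,0],[0,0,0,0,0,0,0]]]'

```text
clock: 28.55
tool_pos: [536.9, -122.0, 38.8]
tcp_rot: [-3.141, 0.002, -3.11]
wrist_force: [-0.0, 1.2, 6.1]
finger_gap: 0.142
```

Request:
drive_tool --steps '[[[-0.14,1.09,0,0,0,0,0],[-0.42,1.01,0,0,0,0,0],[-0.67,0.87,0,0,0,0,0],[-0.87,0.67,0,0,0,0,0],[-1.16,0.45,0,0,0,0,0],[-0.43,0.08,0,0,0,0,0],[0,0,0,0,0,0,0],[0,0,0,0,0,0,35],[0,0,0,0,0,0,35],[0,0,0,0,0,0,35]]]'

```text
clock: 29.55
tool_pos: [571.1, -78.6, 37.2]
tcp_rot: [3.141, -0.0, -3.11]
wrist_force: [0.3, 0.8, -0.5]
finger_gap: 0.343
```

Request:
drive_tool --steps '[[[0,0,-4,0,0,0,35],[0,0,-4,0,0,0,35],[1.22,-4.23,0,0,0,0,35],[1.23,-4.23,0,0,0,0,35],[1.23,-4.22,0,0,0,0,35],[0,0,3,0,0,0,35],[0,0,3,0,0,0,35],[0,0,2,0,0,0,35],[0,0,0,0,0,0,35],[0,0,0,0,0,0,35]]]'

```text
clock: 30.55
tool_pos: [538.6, -206.6, 37.7]
tcp_rot: [3.141, -0.0, -3.11]
wrist_force: [0.2, 0.2, 1.2]
finger_gap: 0.352
```

Request:
drive_tool --steps '[[[0,0,0,0,0,0,0],[0,0,0,0,0,0,0],[0,0,0,0,0,0,0],[0,0,0,0,0,0,0],[0,0,0,0,0,0,0]]]'

```text
clock: 31.05
tool_pos: [539.4, -207.1, 38.7]
tcp_rot: [-3.14, 0.002, -3.11]
wrist_force: [-0.7, 0.4, 6.1]
finger_gap: 0.144
```

Same arc for clip M, then rise and look. From there I go back over the stage at about (494,-150).

Request:
drive_tool --steps '[[[-0.14,1.09,0,0,0,0,0],[-0.42,1.01,0,0,0,0,0],[-0.67,0.87,0,0,0,0,0],[-0.87,0.67,0,0,0,0,0],[-1.16,0.45,0,0,0,0,0],[-0.43,0.08,0,0,0,0,0],[0,0,0,0,0,0,0],[0,0,0,0,0,0,35],[0,0,0,0,0,0,35],[0,0,0,0,0,0,35]]]'

```text
clock: 32.05
tool_pos: [573.9, -163.4, 37.1]
tcp_rot: [3.141, -0.0, -3.11]
wrist_force: [0.2, -0.0, 1.1]
finger_gap: 0.345
```

Request:
drive_tool --steps '[[[0,0,-4,0,0,0,30],[0,0,-4,0,0,0,30],[4,0,-4,0,0,0,30],[4,1,0,0,0,0,30],[0,0,0,0,0,0,30],[0,0,0,0,0,0,30]]]'

```text
clock: 32.65
tool_pos: [497.9, -155.8, 152.5]
tcp_rot: [3.141, 0.0, -3.111]
wrist_force: [-0.3, -0.4, -0.8]
finger_gap: 0.301
```

Run:
```python
from meas import *
run("9",["wrist","side","scene"],{"barC":(440,530,-170,-80,44,56),"barM":(440,530,-260,-173,44,56),"postC":(540,600,-130,-50,54,66),"postM":(540,600,-230,-130,54,66),"postF":(540,600,-280,-232,54,66)})
s=bot.sense(); print(s["tool_pos"])
```

```text
32.65 [ 497.9 -155.8  152.5] [ 3.141  0.    -3.111] 0.301 [-0.3 -0.4 -0.8]
wrist barC 901 [ 491.1 -121.6] [40.3 14.2] 2.0 z [50.1 51.5 52.5]
wrist barM 923 [ 493.7 -208.5] [39.7 14.3] 1.6 z [50.  51.7 52.6]
wrist postC 245 [569.1 -80.6] [14.2 13.1] 29.7 z [56.5 59.9 60.8]
wrist postM 239 [ 573.3 -166.3] [13.3 13.9] 56.9 z [56.5 60.  61. ]
wrist postF 252 [ 569.7 -253.5] [13.3 14. ] 30.8 z [56.5 60.2 61.3]
side barC 73 [ 489.9 -123.9] [19.6 37.6] 84.3 z [45.8 49.5 52.1]
side barM 82 [ 493.3 -208.6] [39.5 16.9] 6.6 z [46.4 49.5 51.5]
side postC 18 [567.3 -80.4] [15.1 10.8] 78.7 z [55.5 59.1 61.2]
side postM 21 [ 572.9 -164.8] [13.6 12.8] 0.8 z [55.6 57.7 60. ]
side postF 25 [ 568.9 -252.4] [15.1 11.9] 77.2 z [55.8 58.5 60.1]
scene barC 59 [ 490.8 -120. ] [42.2 15.8] 2.7 z [45.3 50.7 53.9]
scene barM 55 [ 494.8 -207.2] [39.9 16.1] 1.4 z [45.9 50.6 52.6]
scene postC 18 [569.3 -78. ] [ 9.3 12.1] 81.0 z [56.3 59.3 62.9]
scene postM 14 [ 572.  -167.1] [20.9  9.1] 51.3 z [57.2 59.9 60.9]
scene postF 15 [ 569.9 -252.1] [17.5  9.5] 51.8 z [55.2 59.2 61. ]
[ 499.45965036 -156.54789786  152.87438217]
```

View pics/wrist9.png

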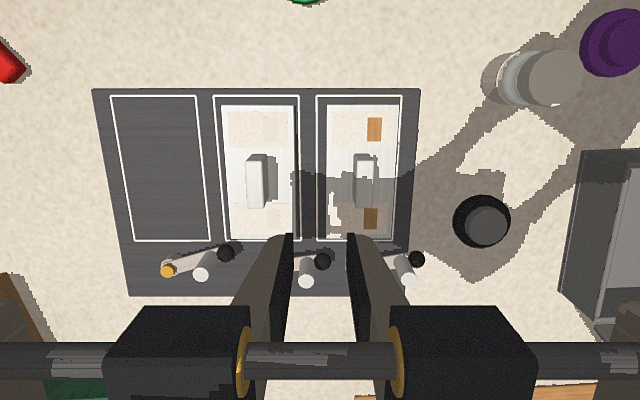

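Request:
drive_tool --steps '[[[0.74,3.53,0,0,0,0,30],[0,0,4,0,0,0,30],[0,0,4,0,0,0,30],[0,0,3,0,0,0,30],[0,0,1.4,0,0,0,30],[0,0,0,0,0,0,30],[0,0,0,0,0,0,0],[0,0,0,0,0,0,0],[0,0,0,0,0,0,0],[0,0,0,0,0,0,0]]]'

```text
clock: 33.8
tool_pos: [491.6, -121.8, 30.6]
tcp_rot: [-3.14, 0.004, -3.11]
wrist_force: [0.7, 2.7, 6.2]
finger_gap: 0.149
```

Request:
drive_tool --steps '[[[0,0,0,0,0,0,0],[0,0,0,0,0,0,0],[0,0,-2,0,0,0,0],[0,0,-3.5,0,0,0,0],[0,0,-4,0,0,0,0],[-0.5,3,0,0,0,0,0],[-0.6,4,0,0,0,0,0],[-0.6,4,0,0,0,0,0],[-0.6,4,0,0,0,0,0],[-0.6,4,0,0,0,0,0]]]'

```text
clock: 34.8
tool_pos: [511.9, 71.0, 123.0]
tcp_rot: [-3.141, -0.002, -3.11]
wrist_force: [0.7, -0.3, -4.1]
finger_gap: 0.147
```

Request:
drive_tool --steps '[[[-0.5,4,0,0,0,0,0],[-0.5,4,0,0,0,0,0],[-0.5,4,0,0,0,0,0],[-0.4,1.45,0,0,0,0,0],[0,0,0,0,0,-2.5,0],[0,0,0,0,0,0,0],[0,0,0,0,0,0,0],[0,0,0,0,0,0,0]]]'

```text
clock: 35.6
tool_pos: [527.5, 203.8, 123.5]
tcp_rot: [-3.141, -0.001, -3.068]
wrist_force: [-0.3, 0.1, -4.8]
finger_gap: 0.151
```

Run:
```python
from meas import *
run("10",["wrist","side","scene"],{"plate":(440,620,150,260,98,121),"floor":(450,610,90,330,5,12),"rim":(440,620,80,330,48,58)})
s=bot.sense(); print(s["tool_pos"])
```

```text
35.6 [527.5 203.8 123.5] [-3.141e+00 -1.000e-03 -3.068e+00] 0.151 [-0.3  0.1 -4.8]
wrist plate 13035 [544.1 204.3] [155.1  60.3] 4.2 z [114.  114.9 115.8]
wrist floor 26268 [528.1 202.4] [142.2 228. ] 4.4 z [6.  6.8 7.8]
wrist rim 8343 [531.1 202.9] [148.6 236.3] 4.3 z [50.2 53.3 54.6]
side plate 414 [542.5 206.7] [154.4 105.9] 0.1 z [106.5 113.3 115.9]
side floor 573 [527. 205.] [144.2 240. ] 4.6 z [ 5.4  7.1 10.6]
side rim 240 [531.5 203.1] [152.1 243.3] 4.6 z [49.  52.2 54.9]
scene plate 539 [547.  209.4] [160.5  70.1] 11.3 z [112.4 114.7 116.5]
scene floor 707 [533.6 208.1] [154.1 229. ] 3.4 z [ 5.5  7.3 10.1]
scene rim 357 [532.4 203.3] [155.  237.6] 4.4 z [49.4 52.9 56.3]
[527.78142197 204.11349185 123.77464325]
```

Request:
drive_tool --steps '[[[-0.25,-0.05,3.5,0,0,0,0],[0,0,3,0,0,0,0],[0,0,2,0,0,0,0],[0,0,1,0,0,0,0],[0,0,0.4,0,0,0,0],[0,0,0.1,0,0,0,0],[0,0,0,0,0,0,0],[0,0,0,0,0,0,30],[0,0,0,0,0,0,30],[0,0,0,0,0,0,30]]]'

```text
clock: 36.75
tool_pos: [531.5, 204.5, 25.1]
tcp_rot: [3.141, 0.003, -3.067]
wrist_force: [-1.1, -0.3, -0.0]
finger_gap: 0.299
```

Request:
drive_tool --steps '[[[0,0,-3,0,0,0,30],[0,0,-4,0,0,0,30],[0,0,-4,0,0,2.5,30],[0.7,-4.5,0,0,0,0,30],[0.7,-4.5,0,0,0,0,30],[0.6,-4.5,0,0,0,0,30],[0.6,-4.5,0,0,0,0,30],[0.5,-4.5,0,0,0,0,30],[0.5,-4.5,0,0,0,0,30],[0.5,-4.5,0,0,0,0,30]]]'

```text
clock: 37.75
tool_pos: [499.2, -113.7, 134.6]
tcp_rot: [-3.141, 0.002, -3.11]
wrist_force: [0.6, 0.3, 0.1]
finger_gap: 0.297
```

Request:
drive_tool --steps '[[[0.5,-4.5,0,0,0,0,30],[0.5,-4.5,0,0,0,0,30],[0,0,0,0,0,0,30],[0,0,0,0,0,0,30],[0,0,0,0,0,0,30]]]'

```text
clock: 38.25
tool_pos: [492.2, -201.0, 133.9]
tcp_rot: [3.141, 0.0, -3.109]
wrist_force: [-0.0, -0.7, 0.0]
finger_gap: 0.297
```

Run:
```python
from meas import *
run("11",["wrist","side","scene"],{"barM":(440,540,-260,-150,44,56),"case1":(490,570,170,240,35,60),"pl":(470,590,165,245,10,22)})
s=bot.sense(); print(s["tool_pos"])
```

```text
38.25 [ 492.2 -201.   133.9] [ 3.141  0.    -3.109] 0.297 [-0.  -0.7  0. ]
wrist barM 963 [ 493.7 -208.9] [39.8 13.6] 1.8 z [50.4 51.6 52.5]
side barM 84 [ 493.4 -208. ] [18.3 39. ] 88.4 z [46.1 49.6 51.5]
side pl 117 [489.9 203.7] [34.1 78. ] 5.1 z [11.8 14.3 16.9]
scene barM 56 [ 495.2 -206.6] [38.6 18.8] 4.5 z [45.2 50.5 52.9]
scene case1 12 [514. 203.] [ 9.6 12.2] 0.4 z [41.1 44.4 45.9]
scene pl 134 [482.1 205.1] [23.3 67.7] 1.5 z [12.8 15.  16.9]
[ 492.24927099 -200.67113069  133.80889247]
```

Request:
drive_tool --steps '[[[-0.16,-0.77,2,0,0,0,30],[0,0,4,0,0,0,30],[0,0,3,0,0,0,30],[0,0,1.5,0,0,0,30],[0,0,0,0,0,0,30],[0,0,0,0,0,0,0],[0,0,0,0,0,0,0],[0,0,0,0,0,0,0],[0,0,0,0,0,0,0],[0,0,0,0,0,0,0]]]'

```text
clock: 39.4
tool_pos: [495.1, -210.0, 30.6]
tcp_rot: [-3.141, 0.002, -3.11]
wrist_force: [-0.4, 4.2, 7.0]
finger_gap: 0.15
```

Request:
drive_tool --steps '[[[0,0,0,0,0,0,0],[0,0,-2,0,0,0,0],[0,0,-3.5,0,0,0,0],[0,0,-4,0,0,0,0],[-0.5,3,0,0,0,0,0],[-0.6,4,0,0,0,0,0],[-0.6,4,0,0,0,0,0],[-0.6,4,0,0,0,0,0],[-0.6,4,0,0,0,0,0],[-0.6,4,0,0,0,0,0]]]'

```text
clock: 40.4
tool_pos: [521.2, 22.6, 123.6]
tcp_rot: [-3.141, -0.0, -3.11]
wrist_force: [1.6, -0.4, -3.3]
finger_gap: 0.15
```

Request:
drive_tool --steps '[[[-0.6,4,0,0,0,0,0],[-0.6,4,0,0,0,0,0],[-0.54,2.5,0,0,0,0,0],[0,0,0,0,0,-2.5,0],[0,0,0,0,0,0,0],[0,0,0,0,0,0,0],[0,0,0,0,0,0,0]]]'

```text
clock: 41.1
tool_pos: [535.6, 126.1, 123.6]
tcp_rot: [-3.141, -0.0, -3.068]
wrist_force: [0.2, -0.5, -4.0]
finger_gap: 0.15
```

Run:
```python
from meas import *
run("12",["wrist","side","scene"],{"plate":(440,592,70,200,98,121),"case1":(490,570,165,240,35,60),"lid":(560,760,70,340,170,230)})
s=bot.sense(); print(s["tool_pos"])
```

```text
41.1 [535.6 126.1 123.6] [-3.141 -0.    -3.068] 0.15 [ 0.2 -0.5 -4. ]
wrist plate 12839 [533.6 125.1] [118.4  60.3] 4.2 z [114.2 115.  115.9]
wrist case1 1144 [530.6 203.5] [40.3 14.8] 5.0 z [39.7 44.3 45.3]
side plate 393 [532.9 124.2] [119.4  70.7] 4.8 z [109.3 113.8 116.4]
side case1 53 [529.5 203.3] [37.2 15.9] 3.6 z [35.8 41.1 44.1]
side lid 327 [658.1 213.4] [ 48.9 243.2] 4.8 z [172.7 180.1 192.2]
scene plate 479 [529.2 125.3] [110.8  61.5] 4.3 z [112.8 114.8 116.9]
scene case1 12 [514.4 203.6] [ 6.  13.3] 2.2 z [43.  44.8 46.1]
scene lid 1037 [623.9 201. ] [127.6 258.4] 0.1 z [173.6 182.9 204.9]
[535.73009116 126.20540881 123.77868494]
```

View pics/wrist12.png

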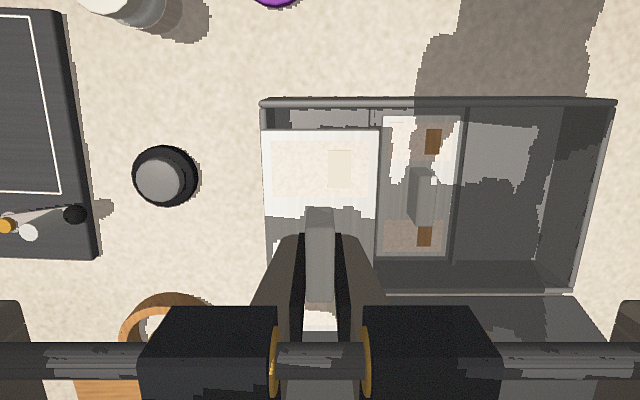

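Request:
drive_tool --steps '[[[-0.15,0.3,3.5,0,0,0,0],[0,0,3,0,0,0,0],[0,0,2,0,0,0,0],[0,0,1,0,0,0,0],[0,0,0.4,0,0,0,0],[0,0,0.1,0,0,0,0],[0,0,0,0,0,0,0],[0,0,0,0,0,0,28],[0,0,0,0,0,0,28],[0,0,0,0,0,0,28]]]'

```text
clock: 42.25
tool_pos: [538.1, 129.9, 25.0]
tcp_rot: [-3.141, 0.002, -3.066]
wrist_force: [0.1, 0.0, -0.4]
finger_gap: 0.281
```

Request:
drive_tool --steps '[[[0,0,-3,0,0,0,28],[0,0,-4,0,0,0,28],[0,0,-4,0,0,0,28],[0,0,-4,0,0,0,28],[4,3,-4,0,0,0,28],[3,3,-2,0,0,0,28],[0,0,0,0,0,0,28],[0,0,0,0,0,0,28],[0,0,0,0,0,0,28]]]'

```text
clock: 43.15
tool_pos: [472.1, 178.0, 224.4]
tcp_rot: [-3.141, -0.001, -3.067]
wrist_force: [-0.8, 0.8, -1.0]
finger_gap: 0.281
```

Run:
```python
from meas import *
run("13",["wrist","side","scene"],{"bar0":(490,585,95,160,35,60),"bar1":(490,585,170,240,35,60),"pl0":(460,605,92,165,11,21),"lid":(590,760,70,340,170,205),"postC":(540,600,-130,-50,54,66),"postM":(540,600,-230,-130,54,66),"postF":(540,600,-280,-232,54,66),"button":(505,570,-35,35,19,30),"glue":(380,430,-50,40,68,82)})
```

```text
43.15 [472.1 178.  224.4] [-3.141e+00 -1.000e-03 -3.067e+00] 0.281 [-0.8  0.8 -1. ]
wrist bar0 468 [536.9 128.8] [39.7 14.1] 4.2 z [42.3 44.5 45.6]
wrist bar1 480 [530.4 203.5] [39.8 13.8] 4.8 z [42.9 44.6 45.7]
wrist pl0 4203 [532.5 128.5] [144.8  73. ] 0.1 z [13.9 15.1 16.4]
wrist postC 189 [568.7 -79.3] [13.6 13.9] 0.2 z [55.9 60.3 61.3]
wrist button 797 [535.4  -3. ] [35.5 34.2] 69.7 z [22.5 24.  25. ]
wrist glue 1632 [407.1  -3.5] [36.4 35.9] 67.1 z [74.9 76.9 77.9]
side bar0 56 [545.3 116.3] [41.1 58. ] 89.1 z [37.2 41.5 44.8]
side bar1 48 [529.6 205.4] [38.7 21.7] 2.2 z [36.8 41.9 44.9]
side pl0 49 [532.9 128.4] [143.6  72.8] 0.2 z [12.1 15.  18.5]
side lid 336 [658.3 211.6] [ 50.5 239.8] 4.0 z [172.4 180.  192.2]
side postC 16 [568.5 -80.6] [13.3 11.2] 49.0 z [57.1 58.6 60.4]
side postM 22 [ 572.1 -166.3] [14.8 13.2] 57.6 z [55.2 58.6 60. ]
side postF 24 [ 569.7 -253. ] [13.8 11.9] 31.4 z [55.2 58.9 60.3]
side button 72 [534.6  -2.1] [35.1 31.5] 79.9 z [20.3 22.5 24. ]
side glue 99 [406.9  -4.6] [36.2 33.6] 83.9 z [70.3 75.2 77.4]
scene bar0 9 [520.4 128. ] [ 6.3 12.8] 7.3 z [41.7 43.  44.9]
scene bar1 12 [514.2 203.3] [11.   7.8] 79.5 z [42.1 44.5 45.7]
scene pl0 198 [533.3 128.9] [143.1  72.6] 0.2 z [12.7 15.3 18.5]
scene lid 937 [661.8 213.8] [ 46.1 235.9] 5.3 z [172.8 180.8 193.5]
scene postC 18 [569.3 -78. ] [13.6 11.6] 47.1 z [55.8 59.4 62.4]
scene postM 17 [ 574.1 -164.4] [13.6  9.2] 49.4 z [55.7 57.7 61. ]
scene postF 16 [ 569.4 -253. ] [15.7  9.8] 54.0 z [55.2 59.  61. ]
scene button 9 [550.   -9.4] [19.4  3.3] 63.8 z [20.6 21.7 24.2]
scene glue 96 [408.4  -1.8] [34.5 32.9] 43.2 z [70.1 76.1 78.2]
```

View pics/scene13.png

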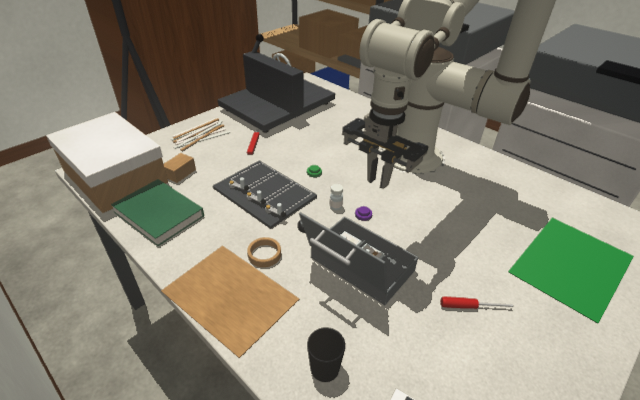

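The last picture shows the lid open at about (355,245), the stage empty with its clips swung out, and the bystanders where they were. All measurements are in range, so I am handing in.

```bash
python3 -c "
from station import bot
print(bot.finish_job())"
```

```text
the job is handed in; nothing more can be done
None
```

I carried out the whole task in order and handed it in at about 43 s of robot time. `finish_job` reports no verdict, so this rests on my own checks.

**What I did**
- I opened the lid until it rested on its stop.
- The case held two carriers. I laid them on the two stations nearest the case and swung both clips onto their edges.
- Swinging the first clip dragged its carrier about 5 mm. I re-gripped it and centred it again.
- I pressed the black release button until it bottomed, with the wrist at 25 N. I then swung the clips clear with the carriers still on the stage.
- The carriers went back into the middle and -y compartments. They had started in the middle and +y compartments.

**Last checks**
- **Carriers:** Both lie flat. The grip-bar tops measure 44.5 mm, as at the start. They are within about 2 mm of their compartment centres.
- **Clips:** All three are clear, at roughly 1.3–1.5 rad.
- **Lid and button:** The lid is still back on its stop, with its top at about 195 mm, and the button is up.
- **Bystanders:** The glue jar measured within about 2 mm of its start. The tape, screwdriver, knife and box I judged only by eye in the last picture, where they look unmoved.

**Disagreements:** The side camera placed the stage outlines 2–4 mm away from the wrist camera at first, and I went with the wrist camera. In the last check, one side-camera reading of the -y carrier's bar included the case wall, so I ignored it.

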